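# Stow the axle nuts and lock the spares chest

## Robot

A 6-joint arm with a two-finger parallel gripper is mounted at the origin on the work surface. World frame = base frame: x ahead of the robot, y to its left, z up, the work surface at z = 0. Lengths are in m, angles in rad, forces in N, time in s.
With the tool pointing down it reaches from about 0.4 to 0.825 m from the base axis. Payload 7 kg.
Tool frame: the origin (TCP) lies at the very end of the fingers, on their centre line; the grasp point (between the pads) lies 19 mm behind it (bot.tcp_to_grasp is the z of the grasp point in the tool frame, in m); z points along the fingers, x is the direction in which the jaws open and shut, and the axes are right-handed (so a half turn about z gives the same grasp; the last joint's range is limited). The gripper opens to 85 mm and grips with 20 to 120 N. Pads are 22 mm wide; open, the fingers measure 114 mm over their backs; the gripper's body (76 mm by 85 mm) begins 54 mm behind the grasp point. The pads swing forward as they close: fully open they stand 13 mm farther back than shut.
Start: joints at [-0.898, 0.359, 0.012, 0, -1.224, -0.288], TCP at [0.253, -0.626, 0.231] pointing down, gripper open.
Joint ranges: [-3.07, 3.07], [-1.43, 2.12], [-1.02, 1.25], [-3.03, 1.67], [-3.05, -0], [-3.03, 3.03]. Speed limits (rad/s): [2.39, 2.39, 3.01, 3.14, 3.14, 3.14].

## Interface

Orientations are given as a 3x3 rotation matrix whose columns are the frame's x, y, z axes.
In Python, from cell import bot gives the robot as it stands.
- The arm moves only by the tool jog_arm, never from a script. Its argument "steps" is a list of rows, each a list of 3 entries, a list of its own where there are three numbers: the shift along the tool's x, y, z in mm, then the turn, a rotation vector about the tool's x, y, z in degrees, then the opening, from -1 (shut) to 1 (fully open). A call has 1 to 12 rows; each row is the pose to reach, as a shift and turn from the pose measured when the call began, along the tool's axes at that moment; what a row does not reach only later rows make up. A row lasts 1/12 s, in which the tool goes at most 41.7 mm and 7.16 degrees, less where a joint would pass 70% of its speed; a pose out of reach is approached as far as the arm can. A call with a gripper value outside its range is refused whole. The fingers move at their own pace and stop on an object; "grip_force" is the grip in N (left out, the last holds). Time passes only in rows, so rows that repeat a pose let the fingers close. It gives the time, the measured TCP pose, the force and the opening at its end, in the units of the state.
- bot.sense(): the state, without advancing time (a new reading comes with each control period).
- bot.read_camera(name): name is "scene" or "top" or "wrist"; returns the picture (384x512x3 uint8, blue, green, red); there is no depth.
- bot.camera_info(name): a dict with "camera_matrix" (3x3 intrinsics, pixels), "world_from_camera" (4x4, takes a point from camera to world coordinates). Camera axes: x right, y up, looking along -z (the intrinsics and any distortion apply to the point x, -y, -z); pixel columns grow to the right and rows downward; lengths in m; the calibration is good to about 2 mm. A picture is of the moment at which its call begins: read the wrist's pose just before it. camera_info takes no time and is no camera call; for the wrist camera it gives the pose at the moment of the call.
- bot.job_done(): hands the job in, once; it reports no verdict.
The state is a dict: "clock": time; "q": joint angles; "joint_velocities": joint speeds; "tau": joint torques, N m; "tcp_pos": TCP position; "orientation": TCP orientation; "force": force on the tool from outside, world axes, zero at the start; "ft_torque": the same for the moment, N m; "opening": opening from 0.0 (shut) to 1.0 (fully open).
Only numpy, scipy, OpenCV 4.12 (cv2) and the standard library are available. Lean on these libraries where they do the work, as an engineer would, in place of code of your own. Each camera call takes 0.05 s, during which the arm holds its last target. There are 200 camera calls.

## Task

Slide the chest's cover open, put every axle nut from the bowl into the compartment and slide the cover fully shut over them. Then lock it: press the sprung bar's plunger in so that the bar fits between the two end cups in front of the cover, and let it spring out so that both its ends sit home in the cups. Do not disturb the spark plug box, the sprocket or the valve tool.

Things in the scene. Friction and masses are not known exactly. Their poses are not given: they have to be found in the camera images.
- chest: Fixed plywood spares chest, 270 x 280 x 55 high. Origin on its underside; body spans x -140 to 130, y -140 to 140; x away from the robot, y left, z up. Solid deck, top z 55, from x -140 to 6; beyond it an open compartment, rim z 55. Guide strips 8 high on top at y +-98. At x -25 two steel posts (|y| 115 to 140, 36 wide, top z 110) carry end cups that face each other along y.
- compartment (a point): Centre of the compartment's floor: chest x 65, y 0, z 8; axes as the chest. Inside, the compartment spans chest x 6 to 122, y -85 to 85, and is 47 deep.
- cup_left (a point): Bottom centre of the left (+y) round end cup: chest x -25, y +127, z 91. The bore is a cone, 26 across at the mouth, 12 deep, about 15 across at the bottom; outside 34 across; opens towards -y. Axes as the chest.
- cup_right (a point): Bottom centre of the right (-y) end cup, the mirror image: chest x -25, y -127, z 91; opens towards +y. The two cup bottoms are 254 apart, the mouths 230.
- cover (a joint): Opening of the sliding cover in m: 0 = fully shut over the compartment, 0.125 = fully open. It slides along the chest's -x (over the deck, between the cup posts) as the value grows; friction about 1.5 N; stays where it is left.
- cover_grip (a point): Middle of the top of the cover's wooden grip ridge: 12 thick (chest x), 60 long (y), 27 above the cover, top z 88; at chest x 40 when shut. Cover plate 140 x 185 x 6, underside z 55; shut, it spans chest x -10 to 130. Two thin steel tabs at y +-70, 20 wide, on its front edge (x -7 to -1 when shut) rise to z 89; the bar, seated at x -25, lies just before them and blocks the cover.
- bar: Loose sprung locking bar, about 190 g: square aluminium tube 24 x 24, 196 long along its own y, a round pin at each end. Origin: centre of the tube. Fixed pin at +y: 10 thick, 18 long. Spring plunger at -y (black band): 9 thick, 48 long. 262 long when free. Lies on the shelf on the other side of the chest from the bowl. Any long face may be up; either end may go in either cup.
- bar_pin (a point): Tip of the bar's rigid fixed pin, bar y +116.
- plunger_tip (a point): Tip of the bar's spring plunger, bar y -146 when free; moves towards the tube when pressed.
- plunger (a joint): How far the plunger is pressed into the tube, m: 0 = free, 0.035 = at its stop. Spring force 2 N plus 0.25 N per mm (about 8 N at 25 mm). About 0.008 with the bar seated; 0.021 lets the level bar, its plunger at one cup's bottom, just clear the other cup's mouth.
- bowl: White ceramic bowl, fixed, rim 216 across, 45 high, wall 5; flat inner floor 158 across, 6 above the shelf. Origin: centre of its underside, z up. It stands to the left or to the right of the chest.
- nut0: Plain steel hexagonal axle nut, 24 across flats (flats face its own +y and -y and every 60 degrees on), 27.7 across corners, 20 high, 55 g. Origin: centre of its underside, z its axis. Lies flat in the bowl at first; may be absent (None).
- nut1: Plain steel hexagonal axle nut, 24 across flats (flats face its own +y and -y and every 60 degrees on), 27.7 across corners, 20 high, 55 g. Origin: centre of its underside, z its axis. Lies flat in the bowl at first; may be absent (None).
- nut2: Plain steel hexagonal axle nut, 24 across flats (flats face its own +y and -y and every 60 degrees on), 27.7 across corners, 20 high, 55 g. Origin: centre of its underside, z its axis. Lies flat in the bowl at first; may be absent (None).
- nut3: Plain steel hexagonal axle nut, 24 across flats (flats face its own +y and -y and every 60 degrees on), 27.7 across corners, 20 high, 55 g. Origin: centre of its underside, z its axis. Lies flat in the bowl at first; may be absent (None).
- nut4: Plain steel hexagonal axle nut, 24 across flats (flats face its own +y and -y and every 60 degrees on), 27.7 across corners, 20 high, 55 g. Origin: centre of its underside, z its axis. Lies flat in the bowl at first; may be absent (None).
- plug_box: Bystander: blue plastic spark plug box 55 x 100 x 45 high; origin centre of underside.
- sprocket: Bystander: steel rear sprocket lying flat, 170 across, 6 thick; origin centre of underside.
- valve_tool: Bystander: silver valve stem tool, 20 x 100 x 10 high, lying flat; origin centre of underside.

How it is judged:
By the outcome, as a careful person would: the job done as asked, in the order asked, and still so for the second after the job is handed in, with the robot touching nothing.
Of nut0, nut1, nut2, nut3, nut4 only 3 to 5 are there at a start; the rules pass over those that are not, and their reading is None.
At some moment in a run one of bar may be knocked a few centimetres aside while the robot is not near it.
Once in a run the grip may slacken for a moment while it holds something.
It also fails if it takes over 210 s, if anything falls off the work surface, if the arm or the gripper's body presses on something with over 40 N, if the wrist force passes 120 N, or if a joint passes its speed limit or range.

## Working session

There is one attempt and no reset: what is moved stays moved. The work goes in short steps, Python scripts to look and compute and a tool call to move; the robot and the scene stay as the last step left them, time stands still between calls to the robot, and variables do not carry over. Pictures are saved under pics/ and viewed, about 12 in all and at most 16, crops included, and the job is handed in when it is done.

Besides the shell and the picture viewer there is one more tool, called after "Emit:" by a JSON object that holds its "fn" and its "kwargs". jog_arm: Moves the arm, as the interface text tells. Its arguments: {"type":"object","properties":{"steps":{"type":"array"},"grip_force":{"type":"number"}},"required":["steps"]}

```bash
ls; mkdir -p pics; cat > h.py <<'E'
import numpy as np, cv2
from cell import bot
def ray(name,px,info=None):
    i=info or bot.camera_info(name); K=np.array(i["camera_matrix"]); T=np.array(i["world_from_camera"])
    d=np.linalg.inv(K)@[px[0],px[1],1]; d=T[:3,:3]@[d[0],-d[1],-d[2]]
    return T[:3,3],d
def onz(name,px,z,info=None):
    o,d=ray(name,px,info); return o+d*(z-o[2])/d[2]
def proj(name,p,info=None):
    i=info or bot.camera_info(name); K=np.array(i["camera_matrix"]); T=np.array(i["world_from_camera"])
    c=T[:3,:3].T@(np.array(p)-T[:3,3]); c=K@[c[0],-c[1],-c[2]]; return c[:2]/c[2]
def snap(name,f):
    i=bot.camera_info(name); im=bot.read_camera(name); cv2.imwrite(f,im); return im,i
E
python3 - <<'E'
from h import *
s=bot.sense(); print(s["clock"],s["tcp_pos"],s["orientation"],s["opening"],s["force"],bot.tcp_to_grasp)
for n in("scene","top","wrist"):
    im,i=snap(n,f"pics/{n}0.png"); print(n,i)
E
```

```text
pics
0.0 [ 0.25315799 -0.62520712  0.23036685] [[-3.75259751e-01  9.26919386e-01 -7.55245662e-04]
 [ 9.26918221e-01  3.75260483e-01  1.47671708e-03]
 [ 1.65221155e-03 -1.45898480e-04 -9.99998624e-01]] 0.9960625006252702 [-0.34977321  0.38643336 -0.02886975] -0.0187
scene {'camera_matrix': array([[373.87338835,   0.        , 251.21832032],
       [  0.        , 373.87338835, 183.5943576 ],
       [  0.        ,   0.        ,   1.        ]]), 'world_from_camera': array([[-0.73187914, -0.53056374,  0.42761554,  0.98798737],
       [ 0.68140422, -0.57572647,  0.45191516,  0.4347532 ],
       [ 0.00641979,  0.62212631,  0.78289057,  0.84428525],
       [ 0.        ,  0.        ,  0.        ,  1.        ]])}
top {'camera_matrix': array([[405.06990512,   0.        , 265.70109509],
       [  0.        , 405.06990512, 200.05478236],
       [  0.        ,   0.        ,   1.        ]]), 'world_from_camera': array([[-4.49747137e-03,  9.88493524e-01, -1.51196314e-01,
         3.88238845e-01],
       [-9.99989418e-01, -4.59205711e-03, -2.76428246e-04,
         6.56813305e-03],
       [-9.67549638e-04,  1.51193471e-01,  9.88503717e-01,
         1.15290593e+00],
       [ 0.00000000e+00,  0.00000000e+00,  0.00000000e+00,
         1.00000000e+00]])}
wrist {'camera_matrix': array([[265.20034046,   0.        , 250.87878664],
       [  0.        , 265.20034046, 186.52311182],
       [  0.        ,   0.        ,   1.        ]]), 'world_from_camera': array([[-0.37537023, -0.89452561, -0.24273673,  0.19188547],
       [ 0.92687366, -0.36182954, -0.09992301, -0.65039505],
       [ 0.00155437, -0.2624944 ,  0.96493226,  0.37337968],
       [ 0.        ,  0.        ,  0.        ,  1.        ]])}
```

View pics/top0.png

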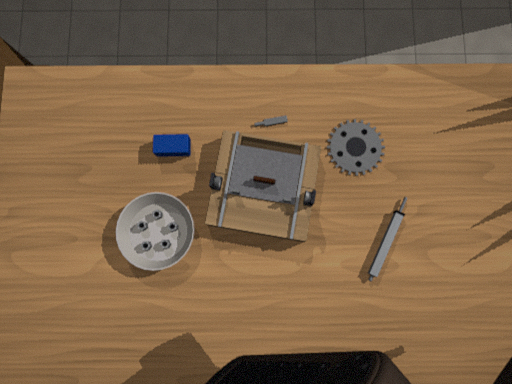

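View pics/scene0.png

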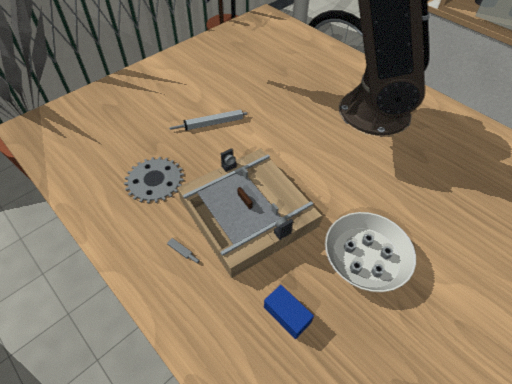

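The top view shows the chest in the middle with its cover partly open (cups near (216,181) and (309,198)) and the grip at (264,180). The bowl at (155,231) holds 5 nuts. The bar is on the right from (372,275) to (403,200), plunger end at the top.

```bash
python3 - <<'E'
from h import *
im=cv2.imread("pics/top0.png")
cv2.imwrite("pics/c1.png",cv2.resize(im[122:250,195:330],None,fx=4.6,fy=4.6,interpolation=cv2.INTER_CUBIC))
hsv=cv2.cvtColor(im,cv2.COLOR_BGR2HSV)
# bowl
m=((hsv[...,1]<40)&(hsv[...,2]>110)).astype(np.uint8); m[:, :100]=0;m[:,205:]=0;m[:180]=0;m[290:]=0
c=max(cv2.findContours(m,0,2)[0],key=cv2.contourArea); e=cv2.fitEllipse(cv2.convexHull(c)); print("bowl",e,onz("top",e[0],.045))
g=hsv[...,2].copy(); d=(g<75).astype(np.uint8)
r=np.zeros_like(d); cv2.circle(r,(155,231),27,1,-1)
n,l,st,ce=cv2.connectedComponentsWithStats(d*r)
for k in range(1,n):
    if st[k,4]>5: print("nut",st[k],ce[k],onz("top",ce[k],.026))
b=((hsv[...,1]<60)).astype(np.uint8); b[:, :345]=0;b[:,415:]=0;b[:190]=0;b[300:]=0
c=max(cv2.findContours(b,0,2)[0],key=cv2.contourArea); rr=cv2.minAreaRect(c); print("bar",rr,[onz("top",p,.024) for p in cv2.boxPoints(rr)])
E
```

```text
bowl ((154.3051300048828, 230.9716796875), (76.22174835205078, 79.54464721679688), 45.318031311035156) [0.47355166 0.31200634 0.045     ]
nut [154 212   5   5  18] [156.11111111 213.55555556] [0.5237777  0.31399417 0.026     ]
nut [139 223   5   5  20] [141.05 224.9 ] [0.49212017 0.35485101 0.026     ]
nut [170 224   5   5  19] [171.84210526 226.05263158] [0.48850555 0.268854   0.026     ]
nut [143 227   5   4   7] [145.14285714 228.28571429] [0.48261412 0.34304978 0.026     ]
nut [143 243   5   5  19] [145.         245.21052632] [0.43571442 0.34154553 0.026     ]
nut [162 242   5   4  17] [164.11764706 243.41176471] [0.44043055 0.28878185 0.026     ]
bar ((387.74951171875, 238.39170837402344), (10.369303703308105, 90.47093963623047), 23.38521957397461) [array([ 0.34413845, -0.26414929,  0.024     ]), array([ 0.57410766, -0.37511148,  0.024     ]), array([ 0.56222293, -0.40129119,  0.024     ]), array([ 0.33296584, -0.28970486,  0.024     ])]
```

View pics/c1.png

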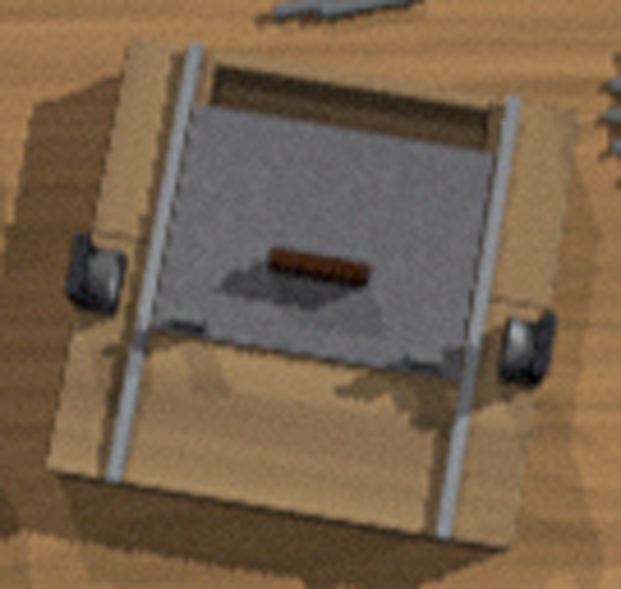

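The crop shows the chest's top corners at crop pixels (133,45), (577,108), (48,467) and (503,548). The ridge centre is at (318,262) and the cover is open about 40 mm.

```bash
python3 - <<'E'
from h import *
P=lambda u,v,z: onz("top",(195+u/4.6-.4,122+v/4.6-.4),z)[:2]
w=np.array([P(133,45,.055),P(577,108,.055),P(48,467,.055),P(503,548,.055)])
b=np.array([[.13,.14],[.13,-.14],[-.14,.14],[-.14,-.14]])
def fit(b,w):
    bc,wc=b.mean(0),w.mean(0); H=(b-bc).T@(w-wc); a=np.arctan2(H[0,1]-H[1,0],H[0,0]+H[1,1])
    R=np.array([[np.cos(a),-np.sin(a)],[np.sin(a),np.cos(a)]]); return a,R,wc-R@bc
a,R,t=fit(b,w); print("corners",np.degrees(a),t,(w-(b@R.T+t))*1000)
for n,p in [("L post inner/outer top far",P(95,235,.11)),("Lnear",P(72,305,.11)),("R far",P(553,312,.11)),("Rnear",P(545,385,.11)),("grip",P(318,258,.088)),("gripL",P(270,255,.088)),("gripR",P(368,266,.088))]:
    print(n,(R.T@(p-t))*1000,p)
E
```

```text
corners -9.979600703209686 [0.60530849 0.01288684] [[-5.3091572  -3.47694679]
 [ 2.08748496  1.58287727]
 [ 1.80681989 -2.94084446]
 [ 1.41485234  4.83491398]]
L post inner/outer top far [ -6.21484075 127.278983  ] [0.62124482 0.13931705]
Lnear [-48.41466595 132.54819091] [0.58059663 0.15181966]
R far [  -6.25774722 -137.74808691] [ 0.57527402 -0.1216926 ]
Rnear [ -48.44303898 -139.61085803] [ 0.5334042  -0.11621658]
grip [6.60497707 0.13846413] [0.61183752 0.01187858]
gripL [ 3.6423266 28.0359471] [0.61375426 0.03986739]
gripR [  6.83199429 -29.38495217] [ 0.60694477 -0.01723747]
```

```bash
cat >> h.py <<'E'
from scipy.spatial.transform import Rotation as Ro
A=np.radians(-9.98); CR=np.array([[np.cos(A),-np.sin(A)],[np.sin(A),np.cos(A)]]); CT=np.array([.6053,.0129])
def ch(x,y,z=0): return np.r_[CR@[x,y]+CT,z]   # chest m -> world
def toch(p): return CR.T@(np.asarray(p)[:2]-CT)
def Rd(yaw,tilt=(0,0,0)):  # tool down, tool x at yaw (deg)
    c,s=np.cos(np.radians(yaw)),np.sin(np.radians(yaw))
    return np.array([[c,s,0],[s,-c,0],[0,0,-1.]])
def mv(p,yaw=None,R=None,frm=None):
    s=bot.sense(); R0=np.array(s["orientation"]) if frm is None else frm[1]; p0=np.array(s["tcp_pos"]) if frm is None else frm[0]
    Rt=Rd(yaw) if R is None else R
    print("shift",(R0.T@(np.array(p)-p0)*1000).round(1),"turn",np.degrees(Ro.from_matrix(R0.T@Rt).as_rotvec()).round(1))
def st():
    s=bot.sense(); o=np.array(s["orientation"]); print("t",round(s["clock"],2),"tcp",np.round(s["tcp_pos"],4),"yaw",round(np.degrees(np.arctan2(o[1,0],o[0,0])),1),"q",np.round(s["q"],2),"F",np.round(s["force"],1),"op",round(s["opening"],3))
E
python3 -c "
from h import *
st(); p=ch(.0065,0,.18); print(p); mv(p,170)"
```

```text
t 0.15 tcp [ 0.2532 -0.6253  0.2306] yaw 112.0 q [-0.9   0.36  0.01 -0.   -1.22 -0.29] F [-0.  -0.   1.1] op 1.003
[0.61170164 0.01177352 0.18      ]
shift [455.9 571.4  51.1] turn [  0.   -0.1 -58. ]
```

Emit:
{"fn": "jog_arm", "kwargs": {"steps": [[[456,571,0],[0,0,-58],1],[[456,571,0],[0,0,-58],1],[[456,571,0],[0,0,-58],1],[[456,571,0],[0,0,-58],1],[[456,571,0],[0,0,-58],1],[[456,571,0],[0,0,-58],1],[[456,571,0],[0,0,-58],1],[[456,571,0],[0,0,-58],1],[[456,571,0],[0,0,-58],1],[[456,571,0],[0,0,-58],1],[[456,571,0],[0,0,-58],1],[[456,571,0],[0,0,-58],1]]}}

```text
clock: 1.15
tcp_pos: [0.4987, -0.1876, 0.2313]
orientation: [[-0.985, 0.173, -0.0], [0.173, 0.985, 0.001], [0.0, 0.001, -1.0]]
force: [0.9, -1.6, -0.6]
opening: 1.002
```

```bash
python3 -c "
from h import *
st(); p=ch(.0065,0,.18); mv(p,170)"
```

```text
t 1.15 tcp [ 0.4987 -0.1876  0.2313] yaw 170.0 q [ 0.01  0.12 -0.3  -0.   -1.15 -0.18] F [ 0.9 -1.6 -0.6] op 1.002
shift [-76.9 215.9  51.5] turn [ 0.1 -0.   0. ]
```

Emit:
{"fn": "jog_arm", "kwargs": {"steps": [[[-77,216,31],[0,0,0],1],[[-77,216,31],[0,0,0],1],[[-77,216,31],[0,0,0],1],[[-77,216,31],[0,0,0],1],[[-77,216,31],[0,0,0],1],[[-77,216,31],[0,0,0],1],[[-77,216,31],[0,0,0],1],[[-77,216,31],[0,0,0],1]]}}

```text
clock: 1.82
tcp_pos: [0.6119, 0.0132, 0.1993]
orientation: [[-0.985, 0.171, -0.002], [0.171, 0.985, 0.001], [0.002, 0.0, -1.0]]
force: [-0.3, -0.3, 0.2]
opening: 0.998
```

```bash
python3 -c "
from h import *
im,i=snap('wrist','pics/w1.png'); st(); mv(ch(.0065,0,.18),170)"
```

```text
t 1.87 tcp [0.6115 0.0123 0.1998] yaw 170.1 q [ 0.34  0.28 -0.18 -0.   -1.12 -0.51] F [-0.5 -0.5  0.1] op 0.997
shift [-0.3 -0.5 19.8] turn [ 0.  -0.1  0.1]
```

View pics/w1.png

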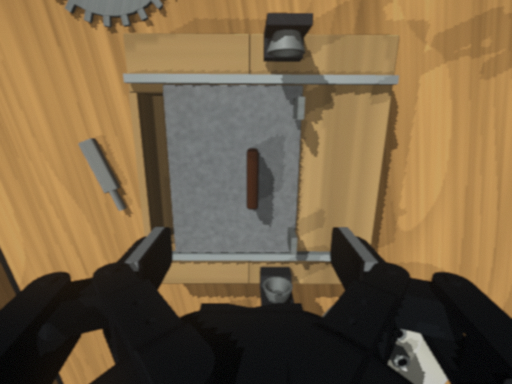

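The wrist view shows the ridge top spanning about (252,149) to (252,209). The chest's far corners are at (125,35) and (399,36), and the front cup cone is visible at (277,290).

```bash
python3 - <<'E'
from h import *
for n,p,z in [("corner(130,-140)",(125,35),.055),("corner(-140,-140)",(399,36),.055),("R post -43,-140?",(312,14),.11),("R post -7",(265,14),.11),("deck edge x=-140,y=95",(374,245),.055),("grip far -y",(252,149),.088),("grip +y",(252,209),.088),("grip mid",(251.5,179),.088),("comp far wall 122",(140,95),.055)]:
    w=onz("wrist",p,z); print(n,w.round(4),(toch(w)*1000).round(1))
E
```

```text
corner(130,-140) [ 0.7078 -0.1474  0.055 ] [ 128.8 -140.1]
corner(-140,-140) [ 0.4452 -0.1009  0.055 ] [-138.  -139.8]
R post -43,-140? [ 0.5407 -0.1187  0.11  ] [ -40.8 -140.8]
R post -7 [ 0.5765 -0.1249  0.11  ] [  -4.5 -140.7]
deck edge x=-140,y=95 [0.4807 0.1209 0.055 ] [-141.4   84.8]
grip far -y [ 0.6045 -0.0213  0.088 ] [  5.2 -33.8]
grip +y [0.6149 0.0388 0.088 ] [ 5.  27.2]
grip mid [0.6101 0.0077 0.088 ] [ 5.6 -4.3]
comp far wall 122 [ 0.7089 -0.0915  0.055 ] [120.2 -84.8]
```

Emit:
{"fn": "jog_arm", "kwargs": {"steps": [[[1,-2,40],[0,0,0],1],[[1,-2,80],[0,0,0],1],[[1,-2,110],[0,0,0],1],[[1,-2,132],[0,0,0],1],[[1,-2,132],[0,0,0],0],[[1,-2,132],[0,0,0],-1],[[1,-2,132],[0,0,0],-1],[[1,-2,132],[0,0,0],-1],[[1,-2,132],[0,0,0],-1],[[1,-2,132],[0,0,0],-1],[[1,-2,132],[0,0,0],-1],[[1,-2,132],[0,0,0],-1]], "grip_force": 40}}

```text
clock: 2.87
tcp_pos: [0.6109, 0.0107, 0.0694]
orientation: [[-0.985, 0.171, 0.001], [0.171, 0.985, 0.001], [-0.0, 0.001, -1.0]]
force: [-1.1, 1.0, 8.4]
opening: 0.124
```

```bash
python3 -c "
from h import *
st(); p=bot.sense()['tcp_pos']; print(toch(p)*1000); mv(ch(-.086,toch(p)[1],p[2]),170)"
```

```text
t 2.87 tcp [0.6109 0.0107 0.0694] yaw 170.1 q [ 0.34  0.4  -0.33 -0.   -0.84 -0.51] F [-1.1  1.   8.4] op 0.124
[ 5.86823229 -1.20657664]
shift [91.9  0.2 -0. ] turn [0.1 0.  0.1]
```

Emit:
{"fn": "jog_arm", "kwargs": {"steps": [[[0,0,-2],[0,0,0],-1],[[10,0,-2],[0,0,0],-1],[[20,0,-2],[0,0,0],-1],[[30,0,-2],[0,0,0],-1],[[40,0,-2],[0,0,0],-1],[[50,0,-2],[0,0,0],-1],[[60,0,-2],[0,0,0],-1],[[70,0,-2],[0,0,0],-1],[[80,0,-2],[0,0,0],-1],[[88,0,-2],[0,0,0],-1],[[92,0,-2],[0,0,0],-1],[[94,0,-2],[0,0,0],-1]]}}

```text
clock: 3.87
tcp_pos: [0.5231, 0.0271, 0.0711]
orientation: [[-0.986, 0.169, 0.011], [0.169, 0.986, 0.002], [-0.01, 0.003, -1.0]]
force: [40.5, -17.9, -55.4]
opening: 0.122
```

```bash
python3 -c "
from h import *
st(); p=bot.sense()['tcp_pos']; print(toch(p)*1000)"
```

```text
t 3.87 tcp [0.5231 0.0271 0.0711] yaw 170.3 q [ 0.43  0.27 -0.53  0.   -0.75 -0.6 ] F [ 40.5 -17.9 -55.4] op 0.122
[-83.41214905  -0.30588824]
```

Emit:
{"fn": "jog_arm", "kwargs": {"steps": [[[-1,0,1],[0,0,0],-1],[[-1,0,1],[0,0,0],0],[[-1,0,1],[0,0,0],0.3],[[-1,0,1],[0,0,0],0.3],[[-1,0,1],[0,0,0],0.3],[[-1,0,-40],[0,0,0],0.3],[[-1,0,-80],[0,0,0],0.3],[[-1,0,-120],[0,0,0],0.3]]}}

```text
clock: 4.53
tcp_pos: [0.522, 0.0265, 0.1928]
orientation: [[-0.986, 0.169, 0.01], [0.169, 0.986, 0.001], [-0.009, 0.003, -1.0]]
force: [0.9, -0.1, -0.0]
opening: 0.649
```

```bash
python3 -c "
from h import *
st(); p=bot.sense()['tcp_pos']; print(toch(p)*1000)
mv([.47,.30,.28],170);mv([.44,.29,.30],130);mv([.44,.29,.30],80)
"
```

```text
t 4.53 tcp [0.522  0.0265 0.1928] yaw 170.3 q [ 0.43  0.13 -0.39  0.   -1.04 -0.6 ] F [ 0.9 -0.1 -0. ] op 0.649
[-84.36777566  -1.07397405]
shift [ 96.7 261.  -87.4] turn [0.1 0.5 0.3]
shift [ 124.4  246.2 -107.7] turn [ 0.3  0.5 40.3]
shift [ 124.4  246.2 -107.7] turn [ 0.5  0.3 90.3]
```

Emit:
{"fn": "jog_arm", "kwargs": {"steps": [[[95,273,3],[0,0.5,0],0.06],[[95,273,3],[0,0.5,0],0.06],[[95,273,3],[0,0.5,0],0.06],[[95,273,3],[0,0.5,0],0.06],[[95,273,3],[0,0.5,0],0.06],[[95,273,3],[0,0.5,0],0.06],[[95,273,3],[0,0.5,0],0.06],[[95,273,3],[0,0.5,0],0.06],[[95,273,3],[0,0.5,0],0.06]]}}

```text
clock: 5.28
tcp_pos: [0.4737, 0.3135, 0.1896]
orientation: [[-0.986, 0.166, 0.001], [0.166, 0.986, 0.002], [-0.0, 0.002, -1.0]]
force: [-0.2, -1.1, -0.4]
opening: 0.528
```

```bash
python3 -c "
from h import *
st(); im,i=snap('wrist','pics/w2.png'); c=proj('wrist',[.4735,.312,.026]); print(c)
c=c.astype(int); x0,y0=max(c[0]-90,0),max(c[1]-90,0); print(x0,y0)
cv2.imwrite('pics/w2c.png',cv2.resize(im[y0:y0+180,x0:x0+180],None,fx=3.3,fy=3.3,interpolation=cv2.INTER_CUBIC))
"
```

```text
t 5.28 tcp [0.4737 0.3135 0.1896] yaw 170.5 q [ 0.93  0.21 -0.29 -0.   -1.07 -1.09] F [-0.2 -1.1 -0.4] op 0.528
[251.31591953 172.13084177]
161 82
```

View pics/w2c.png

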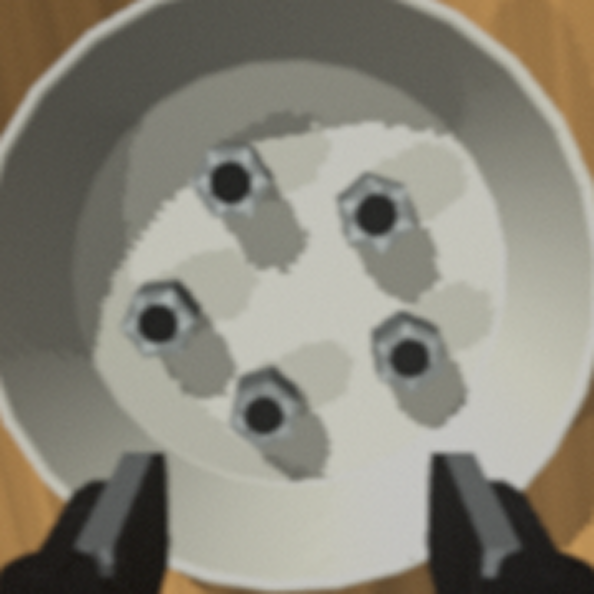

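The crop shows five nuts. Their holes are at crop pixels (231,182), (376,214), (158,323), (409,357) and (264,413).

```bash
python3 - <<'E'
from h import *
im=cv2.imread("pics/w2.png"); i=bot.camera_info("wrist")
L=[]
for k,(u,v) in enumerate([(231,182),(376,214),(158,323),(409,357),(264,413)]):
    px=np.array([161+u/3.3-.35,82+v/3.3-.35])
    g=im[...,2].astype(int); y,x=np.mgrid[0:384,0:512]; m=(np.hypot(x-px[0],y-px[1])<8)&(g<70); px=np.array([x[m].mean(),y[m].mean()])
    w=onz("wrist",px,.026); print(k,px.round(1),w.round(4))
    # rectified patch on plane z=.026, 40mm square, world x right... y up
    H=[];W=240;q=np.float32([[0,0],[W,0],[W,W],[0,W]]);ww=[(-.02,.02),(.02,.02),(.02,-.02),(-.02,-.02)]
    src=np.float32([proj("wrist",w+[a,b,0]) for a,b in ww])
    L.append(cv2.warpPerspective(im,cv2.getPerspectiveTransform(src,q),(W,W),flags=cv2.INTER_CUBIC))
L.append(np.zeros_like(L[0])); out=np.vstack([np.hstack(L[:3]),np.hstack(L[3:])]); cv2.imwrite("pics/nuts.png",out)
E
```

```text
0 [230.2 136.9] [0.4904 0.2675 0.026 ]
1 [274.6 146.6] [0.4421 0.2868 0.026 ]
2 [208.4 179.6] [0.5253 0.3124 0.026 ]
3 [284.7 190.1] [0.4376 0.3405 0.026 ]
4 [240.4 207.5] [0.494  0.3535 0.026 ]
```

View pics/nuts.png

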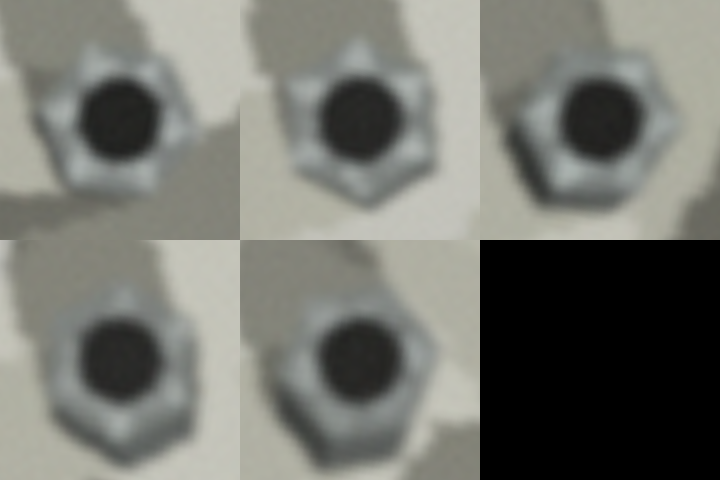

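The rectified patches (6 px/mm, +x right, +y up) show nut corners near -6, 32, 58, 29 and 3 degrees mod 60. That gives jaw yaws of 204, 302, 268, 239 and 153 for n0 to n4.

```bash
python3 -c "
from h import *
st(); mv([.494,.3535,.009],153)
f=(np.array([.494,.3535,.009]),Rd(153)); mv(ch(.064,.055,.014),153,frm=f)
f2=(ch(.064,.055,.1),Rd(153)); mv([.4904,.2675,.09],204,frm=f2)"
```

```text
t 5.33 tcp [0.4739 0.3121 0.1896] yaw 170.4 q [ 0.93  0.21 -0.29 -0.   -1.07 -1.09] F [ 0.5 -0.5 -0.5] op 0.534
shift [-12.9  43.7 180.7] turn [ 0.1 -0.  17.4]
shift [-298.9 -181.6   -5. ] turn [0. 0. 0.]
shift [263.1 103.4  10. ] turn [  0.   0. -51.]
```

Emit:
{"fn": "jog_arm", "kwargs": {"steps": [[[-13,44,40],[0,0,7],0.06],[[-13,44,80],[0,0,14],0.06],[[-13,44,115],[0,0,17.4],0.06],[[-13,44,140],[0,0,17.4],0.06],[[-13,44,165],[0,0,17.4],0.06],[[-13,44,180],[0,0,17.4],0.06],[[-13,44,181],[0,0,17.4],-0.3],[[-13,44,181],[0,0,17.4],-1],[[-13,44,181],[0,0,17.4],-1],[[-13,44,181],[0,0,17.4],-1],[[-13,44,181],[0,0,17.4],-1],[[-13,44,181],[0,0,17.4],-1]], "grip_force": 50}}

```text
clock: 6.33
tcp_pos: [0.4945, 0.3541, 0.01]
orientation: [[-0.891, 0.454, 0.002], [0.454, 0.891, 0.004], [0.0, 0.004, -1.0]]
force: [-0.8, 0.3, -1.2]
opening: 0.266
```

```bash
python3 -c "
from h import *
st(); mv(ch(.064,.055,.014),153)"
```

```text
t 6.33 tcp [0.4945 0.3541 0.01  ] yaw 153.0 q [ 0.94  0.47 -0.39 -0.   -0.71 -1.41] F [-0.8  0.3 -1.2] op 0.266
shift [-298.8 -182.3   -4.8] turn [ 0.2 -0.  -0. ]
```

Emit:
{"fn": "jog_arm", "kwargs": {"steps": [[[0,0,-41],[0,0,0],-1],[[0,0,-82],[0,0,0],-1],[[-25,-15,-112],[0,0,0],-1],[[-50,-30,-140],[0,0,0],-1],[[-85,-52,-145],[0,0,0],-1],[[-120,-73,-145],[0,0,0],-1],[[-155,-95,-145],[0,0,0],-1],[[-190,-116,-145],[0,0,0],-1],[[-225,-137,-145],[0,0,0],-1],[[-260,-159,-145],[0,0,0],-1],[[-299,-182,-145],[0,0,0],-1],[[-299,-182,-110],[0,0,0],-1]]}}

```text
clock: 7.33
tcp_pos: [0.6851, 0.0511, 0.1264]
orientation: [[-0.89, 0.456, 0.015], [0.456, 0.89, 0.005], [-0.011, 0.011, -1.0]]
force: [1.5, 1.5, 0.6]
opening: 0.264
```

```bash
python3 -c "
from h import *
st(); mv(ch(.064,.055,.014),153)"
```

```text
t 7.33 tcp [0.6851 0.0511 0.1264] yaw 152.8 q [ 0.36  0.44 -0.11  0.   -1.01 -0.83] F [1.5 1.5 0.6] op 0.264
shift [  9.9  -0.2 112.3] turn [ 0.6  0.6 -0.2]
```

Emit:
{"fn": "jog_arm", "kwargs": {"steps": [[[10,0,40],[0,0,0],-1],[[10,0,80],[0,0,0],-1],[[10,0,108],[0,0,0],-1],[[10,0,112],[0,0,0],-1],[[10,0,112],[0,0,0],-0.2],[[10,0,112],[0,0,0],0],[[10,0,112],[0,0,0],0],[[10,0,75],[0,0,0],0],[[10,0,35],[0,0,0],0],[[10,0,0],[0,0,0],0],[[10,0,-30],[0,0,0],0]]}}

```text
clock: 8.25
tcp_pos: [0.6767, 0.0558, 0.1613]
orientation: [[-0.89, 0.456, 0.019], [0.456, 0.89, 0.006], [-0.014, 0.014, -1.0]]
force: [1.0, 0.3, 0.7]
opening: 0.498
```

```bash
python3 -c "
from h import *
st(); mv([.4904,.2675,.07],204)
f=(np.array([.4904,.2675,.07]),Rd(204)); mv(ch(.064,-.05,.014),204,frm=f)"
```

```text
t 8.25 tcp [0.6767 0.0558 0.1613] yaw 152.9 q [ 0.37  0.4  -0.09  0.   -1.06 -0.84] F [1.  0.3 0.7] op 0.498
shift [263.6 102.2  89. ] turn [  0.4   1.1 -51.1]
shift [ -26.5 -356.6   56. ] turn [0. 0. 0.]
```

Emit:
{"fn": "jog_arm", "kwargs": {"steps": [[[40,15,0],[0,1,-7],0],[[80,31,0],[0,1,-14],0],[[120,46,0],[0,1,-21],0],[[160,62,0],[0,1,-28],0],[[200,77,0],[0,1,-35],0.06],[[240,93,0],[0,1,-42],0.06],[[263,102,0],[0,1,-49],0.06],[[264,102,35],[0.4,1,-51],0.06],[[264,102,70],[0.4,1,-51],0.06],[[264,102,100],[0.4,1,-51],0.06],[[264,102,125],[0.4,1,-51],0.06],[[264,102,125],[0.4,1,-51],0.06]]}}

```text
clock: 9.25
tcp_pos: [0.4886, 0.2663, 0.031]
orientation: [[-0.915, -0.405, -0.002], [-0.405, 0.915, -0.004], [0.003, -0.002, -1.0]]
force: [-0.2, -0.7, -0.5]
opening: 0.528
```

```bash
python3 -c "
from h import *
st(); mv([.4904,.2675,.009],204)"
```

```text
t 9.25 tcp [0.4886 0.2663 0.031 ] yaw -156.1 q [ 0.85  0.38 -0.49  0.   -0.71 -0.44] F [-0.2 -0.7 -0.5] op 0.528
shift [-2.2  0.4 22. ] turn [-0.1 -0.2 -0.1]
```

Emit:
{"fn": "jog_arm", "kwargs": {"steps": [[[-2,0,15],[0,0,0],0.06],[[-2,0,22],[0,0,0],0.06],[[-2,0,22],[0,0,0],-0.3],[[-2,0,22],[0,0,0],-1],[[-2,0,22],[0,0,0],-1],[[-2,0,22],[0,0,0],-1],[[-2,0,22],[0,0,0],-1],[[-2,0,22],[0,0,0],-1],[[-2,0,-18],[0,0,0],-1],[[-2,0,-58],[0,0,0],-1],[[-2,0,-98],[0,0,0],-1],[[-5,-30,-125],[0,0,0],-1]]}}

```text
clock: 10.25
tcp_pos: [0.5059, 0.2444, 0.1608]
orientation: [[-0.913, -0.408, 0.002], [-0.408, 0.913, 0.0], [-0.002, -0.001, -1.0]]
force: [1.8, 0.3, -0.5]
opening: 0.263
```

```bash
python3 -c "
from h import *
st(); mv(ch(.064,-.05,.014),204)"
```

```text
t 10.25 tcp [0.5059 0.2444 0.1608] yaw -155.9 q [ 0.8   0.23 -0.34  0.   -1.   -0.38] F [ 1.8  0.3 -0.5] op 0.263
shift [ -21.  -329.1  147.2] turn [-0.1  0.1  0.1]
```

Emit:
{"fn": "jog_arm", "kwargs": {"steps": [[[-3,-41,0],[0,0,0],-1],[[-5,-82,0],[0,0,0],-1],[[-8,-123,0],[0,0,0],-1],[[-10,-164,0],[0,0,0],-1],[[-13,-205,0],[0,0,0],-1],[[-16,-246,0],[0,0,0],-1],[[-18,-287,0],[0,0,0],-1],[[-21,-329,0],[0,0,0],-1],[[-21,-329,30],[0,0,0],-1],[[-21,-329,70],[0,0,0],-1],[[-21,-329,110],[0,0,0],-1],[[-21,-329,135],[0,0,0],-1]]}}

```text
clock: 11.25
tcp_pos: [0.6576, -0.0483, 0.0228]
orientation: [[-0.914, -0.406, -0.001], [-0.406, 0.914, 0.0], [0.001, 0.0, -1.0]]
force: [-0.7, 0.6, -0.0]
opening: 0.267
```

```bash
python3 -c "
from h import *
st(); mv(ch(.064,-.05,.014),204)
f=(ch(.064,-.05,.014),Rd(204)); mv([.4376,.3405,.03],239,frm=f)"
```

```text
t 11.25 tcp [ 0.6576 -0.0483  0.0228] yaw -156.0 q [ 0.22  0.52 -0.25 -0.   -0.8   0.2 ] F [-0.7  0.6 -0. ] op 0.267
shift [-2.3 -0.1  8.8] turn [ 0. -0. -0.]
shift [ 45.1 444.7 -16. ] turn [  0.   0. -35.]
```

Emit:
{"fn": "jog_arm", "kwargs": {"steps": [[[-2,0,9],[0,0,0],-1],[[-2,0,9],[0,0,0],-0.2],[[-2,0,9],[0,0,0],0],[[-2,0,9],[0,0,0],0],[[-2,0,-30],[0,0,0],0],[[-2,0,-70],[0,0,0],0],[[-2,0,-110],[0,0,0],0],[[0,30,-138],[0,0,-6],0],[[4,70,-140],[0,0,-12],0.06],[[8,110,-140],[0,0,-18],0.06],[[12,150,-140],[0,0,-24],0.06],[[16,190,-140],[0,0,-30],0.06]]}}

```text
clock: 12.25
tcp_pos: [0.5653, 0.1204, 0.1648]
orientation: [[-0.585, -0.811, 0.002], [-0.811, 0.585, 0.002], [-0.003, -0.001, -1.0]]
force: [0.7, 0.8, 0.1]
opening: 0.529
```

```bash
python3 -c "
from h import *
st(); mv([.4376,.3405,.009],239)"
```

```text
t 12.25 tcp [0.5653 0.1204 0.1648] yaw -125.8 q [ 0.55  0.25 -0.3  -0.   -1.02  0.4 ] F [0.7 0.8 0.1] op 0.529
shift [-103.5  232.3  156. ] turn [-0.   0.2 -4.8]
```

Emit:
{"fn": "jog_arm", "kwargs": {"steps": [[[-17,38,0],[0,0,-5],0.06],[[-34,76,0],[0,0,-5],0.06],[[-51,114,0],[0,0,-5],0.06],[[-68,152,0],[0,0,-5],0.06],[[-85,190,0],[0,0,-5],0.06],[[-100,226,0],[0,0,-5],0.06],[[-103,232,20],[0,0,-5],0.06],[[-103,232,60],[0,0,-5],0.06],[[-103,232,95],[0,0,-5],0.06],[[-103,232,120],[0,0,-5],0.06],[[-103,232,135],[0,0,-5],0.06]]}}

```text
clock: 13.17
tcp_pos: [0.4366, 0.3395, 0.0283]
orientation: [[-0.511, -0.859, 0.001], [-0.859, 0.511, 0.001], [-0.001, -0.0, -1.0]]
force: [-0.2, 0.6, 0.4]
opening: 0.526
```

```bash
python3 -c "
from h import *
st(); mv([.4376,.3405,.009],239)"
```

```text
t 13.17 tcp [0.4366 0.3395 0.0283] yaw -120.8 q [ 1.02  0.38 -0.5   0.   -0.69  0.02] F [-0.2  0.6  0.4] op 0.526
shift [-1.3 -0.3 19.3] turn [-0.   0.1  0.2]
```

Emit:
{"fn": "jog_arm", "kwargs": {"steps": [[[-1,0,15],[0,0,0],0.06],[[-1,0,19],[0,0,0],0.06],[[-1,0,19],[0,0,0],-0.3],[[-1,0,19],[0,0,0],-1],[[-1,0,19],[0,0,0],-1],[[-1,0,19],[0,0,0],-1],[[-1,0,19],[0,0,0],-1],[[-1,0,19],[0,0,0],-1],[[-1,0,-21],[0,0,0],-1],[[-1,0,-61],[0,0,0],-1],[[-1,0,-101],[0,0,0],-1],[[-1,0,-135],[0,0,0],-1]]}}

```text
clock: 14.17
tcp_pos: [0.4372, 0.3403, 0.1664]
orientation: [[-0.511, -0.859, 0.002], [-0.859, 0.511, 0.002], [-0.003, -0.001, -1.0]]
force: [0.0, 1.0, -0.8]
opening: 0.267
```

```bash
python3 -c "
from h import *
st(); mv(ch(.036,.0,.014),239)"
```

```text
t 14.17 tcp [0.4372 0.3403 0.1664] yaw -120.7 q [ 1.02  0.21 -0.35  0.   -1.    0.02] F [ 0.   1.  -0.8] op 0.267
shift [ 183.2 -345.4  152.1] turn [-0.   0.2  0.3]
```

Emit:
{"fn": "jog_arm", "kwargs": {"steps": [[[19,-36,0],[0,0,0],-1],[[38,-72,0],[0,0,0],-1],[[57,-108,0],[0,0,0],-1],[[76,-144,0],[0,0,0],-1],[[95,-180,0],[0,0,0],-1],[[114,-216,0],[0,0,0],-1],[[133,-252,0],[0,0,0],-1],[[152,-288,0],[0,0,0],-1],[[171,-324,0],[0,0,0],-1],[[183,-345,0],[0,0,0],-1],[[183,-345,40],[0,0,0],-1],[[183,-345,80],[0,0,0],-1]]}}

```text
clock: 15.17
tcp_pos: [0.6429, 0.0052, 0.0877]
orientation: [[-0.514, -0.858, 0.009], [-0.858, 0.514, 0.004], [-0.008, -0.005, -1.0]]
force: [-0.7, 0.0, -2.2]
opening: 0.268
```

```bash
python3 -c "
from h import *
st(); mv(ch(.036,.0,.014),239)"
```

```text
t 15.17 tcp [0.6429 0.0052 0.0877] yaw -120.9 q [ 0.31  0.42 -0.24 -0.   -0.9   0.72] F [-0.7  0.  -2.2] op 0.268
shift [ 0.5  3.  73.7] turn [-0.3  0.4  0.1]
```

Emit:
{"fn": "jog_arm", "kwargs": {"steps": [[[0,3,38],[0,0,0],-1],[[0,3,68],[0,0,0],-1],[[0,3,74],[0,0,0],-1],[[0,3,74],[0,0,0],-0.2],[[0,3,74],[0,0,0],0],[[0,3,74],[0,0,0],0],[[0,3,34],[0,0,0],0],[[0,3,-6],[0,0,-4],0],[[0,3,-46],[0,0,-10],0],[[0,3,-76],[0,0,-17],0.06],[[0,3,-76],[0,0,-24],0.06],[[0,3,-76],[0,0,-29],0.06]]}}

```text
clock: 16.17
tcp_pos: [0.6412, 0.0069, 0.1678]
orientation: [[-0.027, -1.0, 0.015], [-1.0, 0.027, 0.006], [-0.006, -0.015, -1.0]]
force: [0.0, -0.1, -2.0]
opening: 0.527
```

```bash
python3 -c "
from h import *
st(); mv([.5253,.3124,.009],268)
im,i=snap('wrist','pics/w3.png')"
```

```text
t 16.17 tcp [0.6412 0.0069 0.1678] yaw -91.5 q [ 0.31  0.34 -0.17 -0.   -1.05  1.23] F [ 0.  -0.1 -2. ] op 0.527
shift [-301.3  126.3  158.8] turn [-0.8  0.4  0.5]
```

View pics/w3.png

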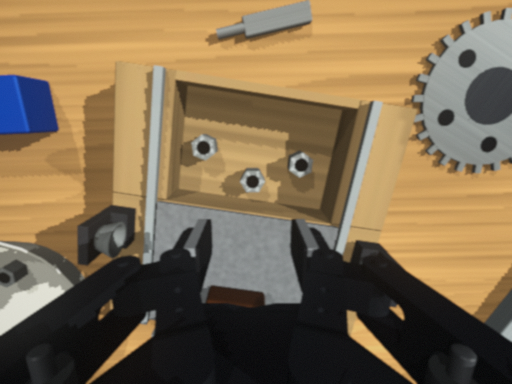

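Three nuts lie in the open compartment at (203,147), (252,181) and (299,164), and the cover is fully open.

Emit:
{"fn": "jog_arm", "kwargs": {"steps": [[[-37,15,0],[-0.8,0.4,0],0.06],[[-74,31,0],[-0.8,0.4,0],0.06],[[-111,46,0],[-0.8,0.4,0],0.06],[[-148,62,0],[-0.8,0.4,0],0.06],[[-185,78,0],[-0.8,0.4,0],0.06],[[-222,93,0],[-0.8,0.4,0],0.06],[[-259,109,0],[-0.8,0.4,0],0.06],[[-295,124,0],[-0.8,0.4,0],0.06],[[-301,126,20],[-0.8,0.4,0],0.06],[[-301,126,60],[-0.8,0.4,0],0.06],[[-301,126,100],[-0.8,0.4,0],0.06],[[-301,126,130],[-0.8,0.4,0],0.06]]}}

```text
clock: 17.22
tcp_pos: [0.5215, 0.3111, 0.0342]
orientation: [[-0.025, -1.0, -0.003], [-1.0, 0.025, -0.002], [0.002, 0.003, -1.0]]
force: [-0.2, -0.3, -0.4]
opening: 0.529
```

```bash
python3 -c "
from h import *
st(); mv([.5253,.3124,.009],268)"
```

```text
t 17.22 tcp [0.5215 0.3111 0.0342] yaw -91.4 q [ 0.86  0.44 -0.37 -0.   -0.77  0.69] F [-0.2 -0.3 -0.4] op 0.529
shift [-1.4 -3.8 25.2] turn [ 0.2 -0.1  0.6]
```

Emit:
{"fn": "jog_arm", "kwargs": {"steps": [[[-1,-4,12],[0,0,0.6],0.06],[[-1,-4,25],[0,0,0.6],0.06],[[-1,-4,25],[0,0,0.6],-0.3],[[-1,-4,25],[0,0,0.6],-1],[[-1,-4,25],[0,0,0.6],-1],[[-1,-4,25],[0,0,0.6],-1],[[-1,-4,25],[0,0,0.6],-1],[[-1,-4,25],[0,0,0.6],-1],[[-1,-4,-15],[0,0,0.6],-1],[[-1,-4,-55],[0,0,0.6],-1],[[-1,-4,-95],[0,0,0.6],-1],[[-1,-4,-130],[0,0,0.6],-1]]}}

```text
clock: 18.22
tcp_pos: [0.5261, 0.3123, 0.1675]
orientation: [[-0.035, -0.999, -0.001], [-0.999, 0.035, -0.0], [0.001, 0.001, -1.0]]
force: [0.4, 0.1, -0.9]
opening: 0.262
```

```bash
python3 -c "
from h import *
st(); mv(ch(.097,.0,.014),268)"
```

```text
t 18.22 tcp [0.5261 0.3123 0.1675] yaw -92.0 q [ 0.85  0.3  -0.22 -0.   -1.05  0.68] F [ 0.4  0.1 -0.9] op 0.262
shift [ 309.8 -185.8  153.4] turn [ 0.1 -0.   0. ]
```

Emit:
{"fn": "jog_arm", "kwargs": {"steps": [[[35,-21,0],[0,0,0],-1],[[70,-42,0],[0,0,0],-1],[[105,-63,0],[0,0,0],-1],[[140,-84,0],[0,0,0],-1],[[175,-105,0],[0,0,0],-1],[[210,-126,0],[0,0,0],-1],[[245,-147,0],[0,0,0],-1],[[280,-168,0],[0,0,0],-1],[[310,-186,0],[0,0,0],-1],[[310,-186,20],[0,0,0],-1],[[310,-186,60],[0,0,0],-1],[[310,-186,95],[0,0,0],-1]]}}

```text
clock: 19.22
tcp_pos: [0.7018, -0.0051, 0.0725]
orientation: [[-0.037, -0.999, 0.002], [-0.999, 0.037, 0.001], [-0.001, -0.002, -1.0]]
force: [0.1, 0.9, -1.7]
opening: 0.264
```

```bash
python3 -c "
from h import *
st(); mv(ch(.097,.0,.014),268)"
```

```text
t 19.22 tcp [ 0.7018 -0.0051  0.0725] yaw -92.1 q [ 0.27  0.52 -0.11 -0.   -0.94  1.26] F [ 0.1  0.9 -1.7] op 0.264
shift [-1.2  1.1 58.5] turn [-0.1  0.  -0.1]
```

Emit:
{"fn": "jog_arm", "kwargs": {"steps": [[[-1,1,38],[0,0,0],-1],[[-1,1,58],[0,0,0],-1],[[-1,1,58],[0,0,0],-1],[[-1,1,58],[0,0,0],-0.2],[[-1,1,58],[0,0,0],0],[[-1,1,58],[0,0,0],0],[[-1,1,18],[0,0,0],0],[[-1,1,-22],[0,0,-6],0],[[-1,1,-62],[0,0,-13],0],[[-1,1,-95],[0,0,-20],0.06],[[-25,10,-95],[0,0,-27],0.06],[[-50,30,-95],[0,0,-34],0.06]]}}

```text
clock: 20.22
tcp_pos: [0.6763, 0.0458, 0.1718]
orientation: [[0.531, -0.847, 0.009], [-0.847, -0.531, 0.003], [0.003, -0.009, -1.0]]
force: [-0.8, 0.8, -1.4]
opening: 0.536
```

```bash
python3 -c "
from h import *
st(); mv([.4421,.2868,.009],302)"
```

```text
t 20.22 tcp [0.6763 0.0458 0.1718] yaw -57.9 q [ 0.35  0.4  -0.07  0.   -1.09  1.78] F [-0.8  0.8 -1.4] op 0.536
shift [-329.    71.9  161.2] turn [-0.5 -0.2  0.1]
```

Emit:
{"fn": "jog_arm", "kwargs": {"steps": [[[-39,9,0],[0,0,0],0.06],[[-78,17,0],[0,0,0],0.06],[[-117,26,0],[0,0,0],0.06],[[-156,34,0],[0,0,0],0.06],[[-195,43,0],[0,0,0],0.06],[[-234,51,0],[0,0,0],0.06],[[-273,60,0],[0,0,0],0.06],[[-312,68,0],[0,0,0],0.06],[[-329,72,20],[-0.5,0,0],0.06],[[-329,72,60],[-0.5,0,0],0.06],[[-329,72,100],[-0.5,0,0],0.06],[[-329,72,132],[-0.5,0,0],0.06]]}}

```text
clock: 21.22
tcp_pos: [0.4412, 0.2874, 0.0378]
orientation: [[0.532, -0.847, 0.003], [-0.847, -0.532, 0.0], [0.001, -0.003, -1.0]]
force: [0.4, 0.5, -0.7]
opening: 0.531
```

```bash
python3 -c "
from h import *
st(); mv([.4421,.2868,.009],302)"
```

```text
t 21.22 tcp [0.4412 0.2874 0.0378] yaw -57.9 q [ 0.95  0.33 -0.55  0.   -0.69  1.18] F [ 0.4  0.5 -0.7] op 0.531
shift [ 1.  -0.4 28.8] turn [-0.2 -0.1  0.1]
```

Emit:
{"fn": "jog_arm", "kwargs": {"steps": [[[1,0,14],[0,0,0],0.06],[[1,0,29],[0,0,0],0.06],[[1,0,29],[0,0,0],-0.3],[[1,0,29],[0,0,0],-1],[[1,0,29],[0,0,0],-1],[[1,0,29],[0,0,0],-1],[[1,0,29],[0,0,0],-1],[[1,0,29],[0,0,0],-1],[[1,0,-11],[0,0,0],-1],[[1,0,-51],[0,0,0],-1],[[1,0,-91],[0,0,7],-1],[[1,0,-126],[0,0,14],-1]]}}

```text
clock: 22.22
tcp_pos: [0.4414, 0.2865, 0.1668]
orientation: [[0.307, -0.952, 0.004], [-0.952, -0.307, 0.002], [-0.0, -0.005, -1.0]]
force: [1.1, 0.7, -0.1]
opening: 0.27
```

```bash
python3 -c "
from h import *
st(); mv(ch(.099,.05,.014),260)"
```

```text
t 22.22 tcp [0.4414 0.2865 0.1668] yaw -72.1 q [ 0.95  0.17 -0.41  0.   -0.99  0.93] F [ 1.1  0.7 -0.1] op 0.27
shift [ 312.7 -182.2  153.6] turn [-0.3  0.1 27.9]
```

Emit:
{"fn": "jog_arm", "kwargs": {"steps": [[[35,-20,0],[0,0,6],-1],[[70,-41,0],[0,0,12],-1],[[105,-61,0],[0,0,18],-1],[[140,-82,0],[0,0,24],-1],[[175,-102,0],[0,0,28],-1],[[210,-123,0],[0,0,28],-1],[[245,-143,0],[0,0,28],-1],[[280,-164,0],[0,0,28],-1],[[313,-182,0],[0,0,28],-1],[[313,-182,20],[0,0,28],-1],[[313,-182,60],[0,0,28],-1],[[313,-182,95],[0,0,28],-1]]}}

```text
clock: 23.22
tcp_pos: [0.7119, 0.0436, 0.0723]
orientation: [[-0.178, -0.984, 0.007], [-0.984, 0.178, 0.003], [-0.004, -0.006, -1.0]]
force: [-0.3, 0.1, -2.2]
opening: 0.265
```

```bash
python3 -c "
from h import *
st(); mv(ch(.099,.05,.014),260); f=(ch(.099,.05,.014),Rd(260)); mv(ch(-.085,0,.18),170,frm=f)"
```

```text
t 23.22 tcp [0.7119 0.0436 0.0723] yaw -100.3 q [ 0.33  0.54 -0.09 -0.   -0.94  1.06] F [-0.3  0.1 -2.2] op 0.265
shift [-1.1  1.1 58.3] turn [-0.4  0.2 -0.3]
shift [  50.1  184.  -166. ] turn [ 0.  0. 90.]
```

Emit:
{"fn": "jog_arm", "kwargs": {"steps": [[[-1,1,38],[0,0,0],-1],[[-1,1,58],[0,0,0],-1],[[-1,1,58],[0,0,0],-1],[[-1,1,58],[0,0,0],-0.2],[[-1,1,58],[0,0,0],0],[[-1,1,58],[0,0,0],0],[[-1,1,18],[0,0,0],0],[[-1,1,-22],[0,0,6],0],[[-1,1,-62],[0,0,13],0],[[15,40,-100],[0,0,20],0],[[25,80,-110],[0,0,27],0],[[40,120,-110],[0,0,34],0]]}}

```text
clock: 24.22
tcp_pos: [0.6014, 0.0279, 0.1838]
orientation: [[-0.702, -0.712, 0.013], [-0.712, 0.702, 0.004], [-0.012, -0.006, -1.0]]
force: [-0.4, 0.7, 1.1]
opening: 0.504
```

```bash
python3 -c "
from h import *
st(); mv(ch(-.084,-.001,.18),170)"
```

```text
t 24.22 tcp [0.6014 0.0279 0.1838] yaw -134.6 q [ 0.37  0.27 -0.23  0.   -1.06  0.42] F [-0.4  0.7  1.1] op 0.504
shift [56.5 55.3  2.8] turn [ 0.   0.8 55.4]
```

Emit:
{"fn": "jog_arm", "kwargs": {"steps": [[[20,20,2],[0,0,7],0],[[40,40,2],[0,0,14],0],[[56,55,2],[0,0,21],0],[[56,55,2],[0,0,28],0],[[56,55,2],[0,0.8,35],0],[[56,55,2],[0,0.8,42],0],[[56,55,2],[0,0.8,49],0],[[56,55,2],[0,0.8,55.4],0],[[56,55,2],[0,0.8,55.4],0]]}}

```text
clock: 24.97
tcp_pos: [0.523, 0.0266, 0.1813]
orientation: [[-0.984, 0.179, 0.001], [0.179, 0.984, 0.0], [-0.001, 0.001, -1.0]]
force: [-0.3, 0.1, 0.4]
opening: 0.501
```

```bash
python3 -c "
from h import *
im,i=snap('wrist','pics/w4.png'); im2,_=snap('top','pics/top4.png')
cv2.imwrite('pics/m4.png',np.hstack([im[:300],im2[:300,:]])[:, :]) if 0 else None
a=cv2.resize(im2,(400,300)); b=cv2.resize(im,(400,300)); cv2.imwrite('pics/m4.png',np.hstack([b,a]))
st(); mv(ch(-.084,-.001,.067),170)"
```

```text
t 25.07 tcp [0.523  0.0266 0.1812] yaw 170.2 q [ 0.43  0.15 -0.39 -0.   -1.03 -0.6 ] F [ 0.2 -0.4  0.2] op 0.504
shift [  0.6  -0.2 114.2] turn [0.  0.  0.2]
```

View pics/m4.png

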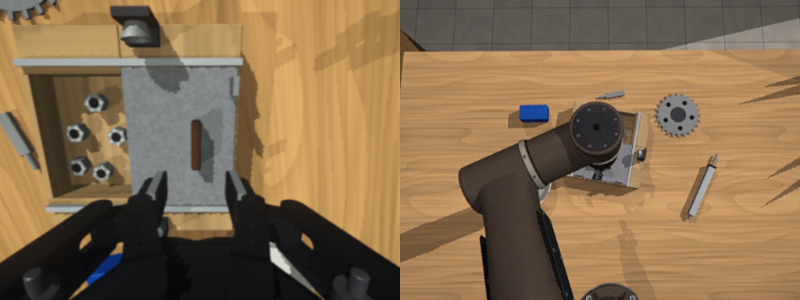

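All five nuts lie flat in the compartment, and the ridge is centred under the tool at about (195,145) in the left half.

Emit:
{"fn": "jog_arm", "kwargs": {"steps": [[[0,0,40],[0,0,0],0],[[0,0,80],[0,0,0],0],[[0,0,108],[0,0,0],0],[[0,0,111],[0,0,0],0],[[0,0,111],[0,0,0],-0.5],[[0,0,111],[0,0,0],-1],[[0,0,111],[0,0,0],-1],[[0,0,111],[0,0,0],-1],[[0,0,111],[0,0,0],-1],[[0,0,111],[0,0,0],-1],[[-10,0,111],[0,0,0],-1],[[-20,0,111],[0,0,0],-1]], "grip_force": 40}}

```text
clock: 26.07
tcp_pos: [0.5436, 0.0236, 0.0721]
orientation: [[-0.986, 0.169, 0.003], [0.169, 0.986, 0.001], [-0.003, 0.002, -1.0]]
force: [-2.1, 1.1, 8.1]
opening: 0.124
```

```bash
python3 -c "
from h import *
st(); p=bot.sense()['tcp_pos'];print(toch(p)*1000); mv(ch(.0405,toch(p)[1],p[2]),170)"
```

```text
t 26.07 tcp [0.5436 0.0236 0.0721] yaw 170.3 q [ 0.4   0.3  -0.48  0.   -0.78 -0.57] F [-2.1  1.1  8.1] op 0.124
[-62.61954026  -0.13343141]
shift [-103.1   -0.5    0.3] turn [0.1 0.2 0.3]
```

Emit:
{"fn": "jog_arm", "kwargs": {"steps": [[[-10,0,0],[0,0,0],-1],[[-20,0,0],[0,0,0],-1],[[-30,0,0],[0,0,0],-1],[[-40,0,0],[0,0,0],-1],[[-50,0,0],[0,0,0],-1],[[-60,0,0],[0,0,0],-1],[[-70,0,0],[0,0,0],-1],[[-80,0,0],[0,0,0],-1],[[-90,0,0],[0,0,0],-1],[[-97,0,0],[0,0,0],-1],[[-101,0,0],[0,0,0],-1],[[-101,0,0],[0,0,0],-1]]}}

```text
clock: 27.07
tcp_pos: [0.6446, 0.0057, 0.0722]
orientation: [[-0.986, 0.169, 0.003], [0.169, 0.986, 0.0], [-0.003, 0.001, -1.0]]
force: [0.5, -6.3, -2.9]
opening: 0.13
```

```bash
python3 -c "
from h import *
st(); p=bot.sense()['tcp_pos'];print(toch(p)*1000)"
```

```text
t 27.07 tcp [0.6446 0.0057 0.0722] yaw 170.3 q [ 0.31  0.44 -0.25  0.   -0.87 -0.48] F [ 0.5 -6.3 -2.9] op 0.13
[39.9086009  -0.31552309]
```

Emit:
{"fn": "jog_arm", "kwargs": {"steps": [[[-1,0,0],[0,0,0],-1],[[-2,0,0],[0,0,0],-1],[[-3,0,0],[0,0,0],-1],[[-3,0,0],[0,0,0],-1]]}}

```text
clock: 27.4
tcp_pos: [0.6467, 0.0052, 0.0722]
orientation: [[-0.986, 0.169, 0.002], [0.169, 0.986, 0.0], [-0.001, 0.001, -1.0]]
force: [-5.9, -1.1, 1.4]
opening: 0.128
```

```bash
python3 -c "
from h import *
st(); p=bot.sense()['tcp_pos'];print(toch(p)*1000)"
```

```text
t 27.4 tcp [0.6467 0.0052 0.0722] yaw 170.3 q [ 0.31  0.45 -0.25  0.   -0.88 -0.48] F [-5.9 -1.1  1.4] op 0.128
[42.07725983 -0.40320326]
```

Emit:
{"fn": "jog_arm", "kwargs": {"steps": [[[-1,0,0],[0,0,0],-1],[[-2,0,0],[0,0,0],-1],[[-2,0,0],[0,0,0],-1]]}}

```text
clock: 27.65
tcp_pos: [0.6467, 0.0052, 0.0722]
orientation: [[-0.986, 0.169, -0.002], [0.169, 0.986, 0.001], [0.002, 0.0, -1.0]]
force: [-11.7, 1.4, 5.6]
opening: 0.125
```

```bash
python3 -c "
from h import *
st(); p=bot.sense()['tcp_pos'];print(toch(p)*1000)"
```

```text
t 27.65 tcp [0.6467 0.0052 0.0722] yaw 170.2 q [ 0.31  0.45 -0.24 -0.   -0.88 -0.48] F [-11.7   1.4   5.6] op 0.125
[42.10909266 -0.3783566 ]
```

```bash
sed -i 's/CT=np.array(\[.6053,.0129\])/CT=np.array([.6053,.0129])+CR@[.0018,0]/' h.py; python3 -c "
from h import *
st(); mv([.44,-.326,.2],244)"
```

```text
t 27.65 tcp [0.6467 0.0052 0.0722] yaw 170.2 q [ 0.31  0.45 -0.24 -0.   -0.88 -0.48] F [-11.7   1.4   5.6] op 0.125
shift [ 147.9 -361.4 -127.5] turn [  0.1  -0.1 -73.8]
```

Emit:
{"fn": "jog_arm", "kwargs": {"steps": [[[0,0,0],[0,0,0],-0.3],[[0,0,0],[0,0,0],0],[[0,0,0],[0,0,0],0.1],[[0,0,-40],[0,0,0],0.2],[[0,0,-80],[0,0,0],0.5],[[0,0,-120],[0,0,0],1],[[0,0,-128],[0,0,0],1]]}}

```text
clock: 28.23
tcp_pos: [0.6512, 0.0055, 0.2087]
orientation: [[-0.986, 0.168, 0.01], [0.168, 0.986, 0.002], [-0.01, 0.003, -1.0]]
force: [1.6, -0.3, 1.5]
opening: 0.989
```

Emit:
{"fn": "jog_arm", "kwargs": {"steps": [[[13,-32,0],[0,0,-7],1],[[27,-65,0],[0,0,-14],1],[[40,-98,0],[0,0,-21],1],[[54,-131,0],[0,0,-28],1],[[68,-164,0],[0,0,-35],1],[[81,-197,0],[0,0,-42],1],[[95,-230,0],[0,0,-49],1],[[108,-263,0],[0,0,-56],1],[[122,-296,0],[0,0,-63],1],[[136,-329,0],[0,0,-70],1],[[151,-361,0],[0,0,-74],1],[[151,-361,0],[0,0,-74],1]]}}

```text
clock: 29.23
tcp_pos: [0.4393, -0.3287, 0.2064]
orientation: [[-0.431, -0.902, 0.011], [-0.902, 0.431, 0.001], [-0.005, -0.01, -1.0]]
force: [0.7, 0.7, -0.1]
opening: 1.003
```

```bash
python3 -c "
from h import *
im,i=snap('wrist','pics/w5.png'); st()"
```

```text
t 29.28 tcp [ 0.4406 -0.3274  0.2065] yaw -115.8 q [-0.29  0.16 -0.31 -0.   -1.09  1.41] F [0.3 0.  0. ] op 0.998
```

View pics/w5.png

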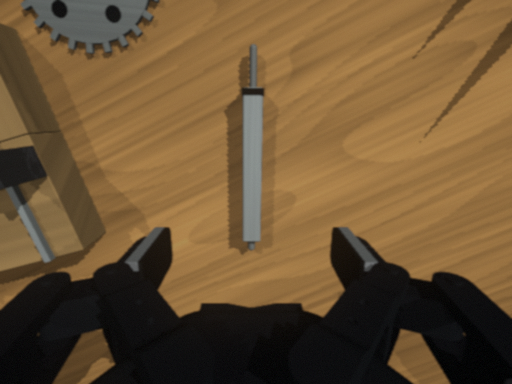

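The wrist view shows the bar's tube from about (253.5,89) (black band and plunger end) to (252,241) (fixed pin end).

```bash
python3 - <<'E'
from h import *
a=onz("wrist",(253.5,88.5),.024); b=onz("wrist",(252,241.5),.024); t1=onz("wrist",(253,43.5),.012);t2=onz("wrist",(251,249),.012)
d=b-a; print(a,b,np.linalg.norm(d),"dir",np.degrees(np.arctan2(d[1],d[0])),"c",(a+b)/2, "tips",t1,t2,np.linalg.norm(t1-t2),np.degrees(np.arctan2(*(t2-t1)[[1,0]])))
c=(a+b)/2; y=np.degrees(np.arctan2(d[1],d[0]))+90; print(y)
mv([c[0],c[1],.006],y)
E
```

```text
[ 0.52735062 -0.37147652  0.024     ] [ 0.35365408 -0.28575674  0.024     ] 0.1936965854294578 dir 153.733519827107 c [ 0.44050235 -0.32861663  0.024     ] tips [ 0.57280406 -0.39272872  0.012     ] [ 0.33856533 -0.27689318  0.012     ] 0.26131524998015687 153.68672220900388
243.733519827107
shift [  2.3   1.6 200.4] turn [-0.6  0.3  0.4]
```

Emit:
{"fn": "jog_arm", "kwargs": {"steps": [[[2,1,40],[-0.6,0.3,0.4],1],[[2,1,80],[-0.6,0.3,0.4],1],[[2,1,120],[-0.6,0.3,0.4],1],[[2,1,155],[-0.6,0.3,0.4],0.5],[[2,1,182],[-0.6,0.3,0.4],0.2],[[2,1,198],[-0.6,0.3,0.4],0.1],[[2,1,201],[-0.6,0.3,0.4],0],[[2,1,201],[-0.6,0.3,0.4],-0.3],[[2,1,201],[-0.6,0.3,0.4],-1],[[2,1,201],[-0.6,0.3,0.4],-1],[[2,1,201],[-0.6,0.3,0.4],-1],[[2,1,201],[-0.6,0.3,0.4],-1]], "grip_force": 100}}

```text
clock: 30.28
tcp_pos: [0.4419, -0.3288, 0.0066]
orientation: [[-0.442, -0.897, 0.002], [-0.897, 0.442, 0.0], [-0.001, -0.002, -1.0]]
force: [0.4, 0.5, -1.0]
opening: 0.257
```

```bash
python3 -c "
from h import *
st(); p=bot.sense(); mv(ch(-.05,.02,.2),170); mv([*p['tcp_pos'][:2],.2],170)"
```

```text
t 30.28 tcp [ 0.4419 -0.3288  0.0066] yaw -116.2 q [-0.28  0.41 -0.52 -0.   -0.64  1.4 ] F [ 0.4  0.5 -1. ] op 0.257
shift [-384.6   55.9 -193.2] turn [-0.1  0.1 73.8]
shift [  -0.2   -0.3 -193.4] turn [-0.1  0.1 73.8]
```

Emit:
{"fn": "jog_arm", "kwargs": {"steps": [[[0,0,-20],[0,0,0],-1],[[0,0,-55],[0,0,0],-1],[[0,0,-90],[0,0,0],-1],[[0,0,-125],[0,0,0],-1],[[0,0,-160],[0,0,0],-1],[[0,0,-190],[0,0,7],-1],[[0,0,-205],[0,0,14],-1],[[0,0,-205],[0,0,21],-1],[[-20,3,-205],[0,0,28],-1],[[-50,7,-205],[0,0,35],-1],[[-80,12,-205],[0,0,42],-1],[[-110,16,-205],[0,0,49],-1]]}}

```text
clock: 31.28
tcp_pos: [0.4755, -0.222, 0.2123]
orientation: [[-0.969, -0.248, 0.003], [-0.248, 0.969, 0.0], [-0.003, -0.001, -1.0]]
force: [0.5, 0.1, -1.2]
opening: 0.257
```

```bash
cat >> h.py <<'E'
DY=0.0; DX=0.0; DZ=-.0055
def barpose(Py,comp,th,Px=-.025,Pz=.091):
    t=np.radians(th); R=Rd(169.85)@Ro.from_rotvec([-t,0,0]).as_matrix()
    P=ch(Px,Py,Pz); c=P+R[:,1]*(.146-comp)
    return c-R@[DX,DY,DZ],R
E
python3 -c "
from h import *
st(); p,R=barpose(-.07,0,9,Pz=.14); print(p); mv(p,R=R)"
```

```text
t 31.28 tcp [ 0.4755 -0.222   0.2123] yaw -165.6 q [-0.06  0.12 -0.35 -0.   -1.1   0.31] F [ 0.5  0.1 -1.2] op 0.257
[0.59588357 0.0907725  0.15740715]
shift [-193.9  273.2   55.4] turn [-8.9 -1.7 24.5]
```

Emit:
{"fn": "jog_arm", "kwargs": {"steps": [[[-23,33,0],[0,0,6],-1],[[-46,65,0],[0,0,12],-1],[[-69,98,0],[-2,-0.5,18],-1],[[-92,130,0],[-4,-1,24],-1],[[-115,163,0],[-7,-1.5,24.5],-1],[[-138,195,0],[-8.9,-1.7,24.5],-1],[[-161,228,0],[-8.9,-1.7,24.5],-1],[[-184,260,0],[-8.9,-1.7,24.5],-1],[[-194,273,5],[-8.9,-1.7,24.5],-1],[[-194,273,10],[-8.9,-1.7,24.5],-1],[[-194,273,10],[-8.9,-1.7,24.5],-1]]}}

```text
clock: 32.2
tcp_pos: [0.5951, 0.0913, 0.2017]
orientation: [[-0.985, 0.173, 0.025], [0.175, 0.972, 0.155], [0.003, 0.157, -0.988]]
force: [0.0, -0.3, -1.9]
opening: 0.262
```

```bash
python3 -c "
from h import *
im,i=snap('wrist','pics/w6.png'); st()
s=bot.sense();R=np.array(s['orientation']);p=s['tcp_pos']
for n,v in [('centre',[0,0,DZ]),('plungertip',[0,-.146,DZ]),('tube -y end top',[0,-.098,DZ-.012])]:
    w=p+R@v; print(n,w.round(4),proj('wrist',w).round(1))
for y in (-.127,-.115,):
  print('cup',y,proj('wrist',ch(-.025,y,.091)),proj('wrist',ch(-.025,y,.11)))
p,R=barpose(-.07,0,9,Pz=.14);mv(p,R=R)"
```

```text
t 32.25 tcp [0.595  0.0904 0.2022] yaw 169.9 q [ 0.39  0.24 -0.17 -0.15 -1.08 -0.5 ] F [ 0.3 -0.7 -1.5] op 0.253
centre [0.5949 0.0896 0.2076] [251.  235.8]
plungertip [ 0.5694 -0.0523  0.1848] [251.1 -81.8]
tube -y end top [ 0.5775 -0.0075  0.2041] [251.1  37. ]
cup -0.127 [ 249.30918129 -122.87981396] [ 249.19705512 -143.90209698]
cup -0.115 [249.40100986 -98.14793714] [ 249.30214497 -115.87814451]
shift [-0.9 -6.5 44.3] turn [-0.  -0.1 -0. ]
```

View pics/w6.png

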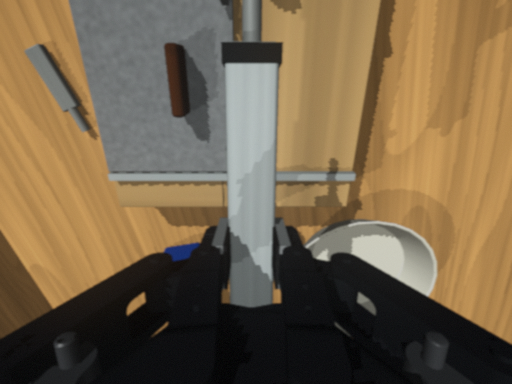

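The wrist view shows the bar held straight. Its band edge is at row 42 against a predicted 37, so the bar sits about 2 mm along tool +y. I'll set DY = 2 mm and use a 12 degree tilt.

```bash
sed -i 's/^DY=0.0/DY=0.002/' h.py; python3 -c "
from h import *
for a in [(-.095,0,12,-.025,.13),(-.095,0,12,-.025,.091)]:
    p,R=barpose(*a);mv(p,R=R)"
```

```text
shift [ -1.  -34.7  42.7] turn [-3.  -0.1 -0. ]
shift [ -1.1 -40.8  81.2] turn [-3.  -0.1 -0. ]
```

Emit:
{"fn": "jog_arm", "kwargs": {"steps": [[[0,-15,0],[-3,0,0],-1],[[-1,-35,10],[-3,0,0],-1],[[-1,-35,25],[-3,0,0],-1],[[-1,-35,40],[-3,0,0],-1],[[-1,-37,55],[-3,0,0],-1],[[-1,-39,68],[-3,0,0],-1],[[-1,-41,81],[-3,0,0],-1],[[-1,-41,81],[-3,0,0],-1]]}}

```text
clock: 32.92
tcp_pos: [0.589, 0.0614, 0.1137]
orientation: [[-0.984, 0.175, 0.031], [0.178, 0.963, 0.204], [0.006, 0.207, -0.978]]
force: [-0.9, -0.2, -3.3]
opening: 0.256
```

```bash
python3 -c "
from h import *
st()
for a in [(-.095,0,12),(-.122,0,12),(-.127,27,12)]:
    p,R=barpose(a[0],a[1]/1000,a[2]);mv(p,R=R)
im,i=snap('wrist','pics/w7.png'); im2,_=snap('scene','pics/s7.png')
cv2.imwrite('pics/m7.png',np.hstack([im[:200,120:380],cv2.resize(im2[120:290,160:340],None,fx=2.9,fy=2.9)[:200*2]][0:1])) if 0 else 0
a=cv2.resize(im[0:256,128:384],(400,400)); b=cv2.resize(im2[130:270,190:330],(400,400),interpolation=cv2.INTER_CUBIC); cv2.imwrite('pics/m7.png',np.hstack([a,b]))"
```

```text
t 32.92 tcp [0.589  0.0614 0.1137] yaw 169.7 q [ 0.3   0.31 -0.27 -0.24 -0.91 -0.34] F [-0.9 -0.2 -3.3] op 0.256
shift [-1.6  2.4 -1.4] turn [-0.1 -0.3 -0.2]
shift [ -1.8 -24.   -7. ] turn [-0.1 -0.3 -0.2]
shift [ -1.9 -55.9  -8. ] turn [-0.1 -0.3 -0.2]
```

View pics/m7.png

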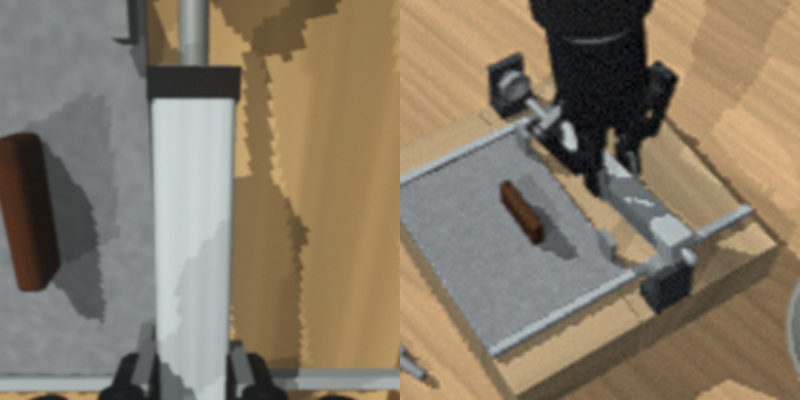

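The plunger points at the right cup's mouth (scene crop: tip at (530,100), cup at (512,85)). The fixed end is raised above the left post.

Emit:
{"fn": "jog_arm", "kwargs": {"steps": [[[-1,0,-2],[0,0,0],-1],[[-2,-6,-3],[0,0,0],-1],[[-2,-12,-5],[0,0,0],-1],[[-2,-18,-6],[0,0,0],-1],[[-2,-24,-7],[0,0,0],-1],[[-2,-29,-8],[0,0,0],-1],[[-2,-34,-8],[0,0,0],-1],[[-2,-38,-8],[0,0,0],-1],[[-2,-38,-8],[0,0,0],-1]]}}

```text
clock: 33.77
tcp_pos: [0.5859, 0.023, 0.1162]
orientation: [[-0.984, 0.174, 0.035], [0.178, 0.962, 0.205], [0.002, 0.208, -0.978]]
force: [-0.8, 3.9, -0.4]
opening: 0.25
```

```bash
python3 -c "
from h import *
st();print('Fch',CR.T@bot.sense()['force'][:2])
for a in [(-.127,27,12),(-.127,27,6),(-.127,27,0),(-.127,25,0)]:
    p,R=barpose(a[0],a[1]/1000,a[2]);mv(p,R=R)
"
```

```text
t 33.77 tcp [0.5859 0.023  0.1162] yaw 169.8 q [ 0.24  0.31 -0.27 -0.24 -0.92 -0.28] F [-0.8  3.9 -0.4] op 0.25
Fch [-1.4070245   3.66284284]
shift [  1.9 -18.9   2.4] turn [ 0.  -0.1 -0.1]
shift [  1.9 -20.2  14.6] turn [ 6.  -0.1 -0.1]
shift [  1.9 -22.7  26.6] turn [12.  -0.1 -0.1]
shift [  1.9 -20.7  27. ] turn [12.  -0.1 -0.1]
```

Emit:
{"fn": "jog_arm", "kwargs": {"steps": [[[1,-4,1],[0,0,0],-1],[[2,-8,2],[0,0,0],-1],[[2,-12,2],[0,0,0],-1],[[2,-16,2],[0,0,0],-1],[[2,-19,2],[0,0,0],-1],[[2,-19,2],[0,0,0],-1],[[2,-19,2],[0,0,0],-1]]}}

```text
clock: 34.35
tcp_pos: [0.5819, 0.0065, 0.1109]
orientation: [[-0.984, 0.173, 0.037], [0.177, 0.962, 0.206], [-0.0, 0.21, -0.978]]
force: [2.1, 8.5, 0.9]
opening: 0.255
```

```bash
python3 -c "
from h import *
st();print('Fch',CR.T@bot.sense()['force'][:2])
for a in [(-.127,27,12),(-.127,27,9),(-.127,27,6),(-.127,27,3),(-.127,27,0)]:
    p,R=barpose(a[0],a[1]/1000,a[2]);mv(p,R=R)
im,i=snap('scene','pics/s8.png')
"
```

```text
t 34.35 tcp [0.5819 0.0065 0.1109] yaw 169.8 q [ 0.21  0.31 -0.28 -0.25 -0.92 -0.24] F [2.1 8.5 0.9] op 0.255
Fch [0.62673991 8.72017661]
shift [ 0.9 -1.2  0.7] turn [ 0.1  0.  -0.1]
shift [ 0.9 -1.6  6.8] turn [ 3.1  0.  -0.1]
shift [ 0.9 -2.4 12.9] turn [ 6.1  0.  -0.1]
shift [ 0.9 -3.5 18.9] turn [ 9.1  0.  -0.1]
shift [ 0.9 -4.9 24.9] turn [12.1  0.  -0.1]
```

Emit:
{"fn": "jog_arm", "kwargs": {"steps": [[[1,-1,3],[1,0,0],-1],[[1,-2,6],[3,0,0],-1],[[1,-2.5,9],[4.5,0,0],-1],[[1,-3,13],[6,0,0],-1],[[1,-3.5,16],[7.5,0,0],-1],[[1,-4,19],[9,0,0],-1],[[1,-5,22],[10.5,0,0],-1],[[1,-5.5,25],[12,0,0],-1],[[1,-5.5,25],[12,0,0],-1]]}}

```text
clock: 35.15
tcp_pos: [0.5821, 0.0084, 0.0852]
orientation: [[-0.985, 0.175, 0.002], [0.175, 0.985, 0.001], [-0.002, 0.002, -1.0]]
force: [1.8, 8.1, 1.0]
opening: 0.257
```

```bash
python3 -c "
from h import *
st();print('Fch',CR.T@bot.sense()['force'][:2])
for a in [(-.127,27,0),(-.127,8,0)]:
    p,R=barpose(a[0],a[1]/1000,a[2]);mv(p,R=R)
im,i=snap('scene','pics/s8.png'); im2,_=snap('wrist','pics/w8.png')
a=cv2.resize(im2[0:256,128:384],(400,400)); b=cv2.resize(im[130:270,190:330],(400,400),interpolation=cv2.INTER_CUBIC); cv2.imwrite('pics/m8.png',np.hstack([a,b]))
"
```

```text
t 35.15 tcp [0.5821 0.0084 0.0852] yaw 169.9 q [ 0.35  0.34 -0.38 -0.   -0.84 -0.53] F [1.8 8.1 1. ] op 0.257
Fch [0.34374567 8.32091629]
shift [ 0.8 -1.5 -0.3] turn [0.1 0.1 0.1]
shift [ 0.8 17.5 -0.3] turn [0.1 0.1 0.1]
```

View pics/m8.png

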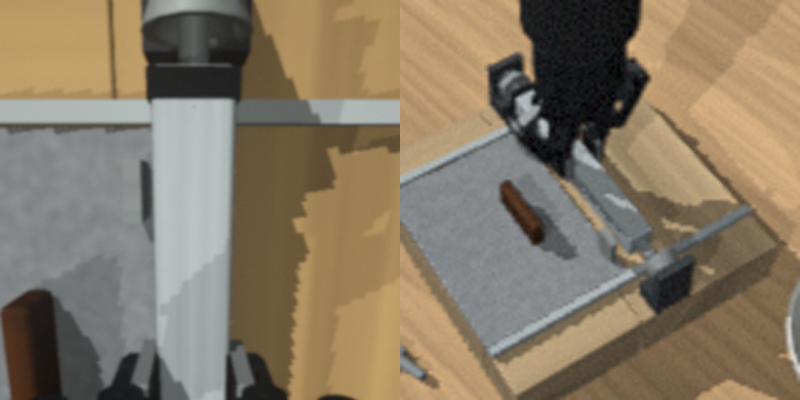

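The bar is level. The plunger is in the right cup, and the fixed pin lies inside the left cup's mouth plane, at about (655,262).

Emit:
{"fn": "jog_arm", "kwargs": {"steps": [[[0.5,3,0],[0,0,0],-1],[[0.8,6,0],[0,0,0],-1],[[0.8,9,0],[0,0,0],-1],[[0.8,12,0],[0,0,0],-1],[[0.8,15,0],[0,0,0],-1],[[0.8,17,0],[0,0,0],-1],[[0.8,18,0],[0,0,0],-1],[[0.8,18,0],[0,0,0],-1]]}}

```text
clock: 35.92
tcp_pos: [0.585, 0.0259, 0.0858]
orientation: [[-0.985, 0.175, 0.004], [0.175, 0.985, 0.002], [-0.003, 0.003, -1.0]]
force: [2.1, 1.0, 0.1]
opening: 0.253
```

```bash
python3 -c "
from h import *
st();print('Fch',CR.T@bot.sense()['force'][:2])
for a in [(-.127,8,0)]:
    p,R=barpose(a[0],a[1]/1000,a[2]);mv(p,R=R)
im,i=snap('scene','pics/s9.png'); im2,_=snap('wrist','pics/w9.png')
"
```

```text
t 35.92 tcp [0.585  0.0259 0.0858] yaw 169.9 q [ 0.38  0.34 -0.38 -0.   -0.85 -0.55] F [2.1 1.  0.1] op 0.253
Fch [1.89448847 1.30285805]
shift [ 0.6 -0.3  0.3] turn [0.2 0.2 0.1]
```

Emit:
{"fn": "jog_arm", "kwargs": {"steps": [[[0,1,0],[0,0,0],-1],[[0,1,0],[0,0,0],-0.6],[[0,1,0],[0,0,0],-0.3],[[0,1,0],[0,0,0],0],[[0,1,0],[0,0,0],0.1],[[0,1,-10],[0,0,0],0.1],[[0,1,-30],[0,0,0],0.1],[[0,1,-65],[0,0,0],0.1],[[0,1,-105],[0,0,0],0.1],[[0,1,-145],[0,0,0],0.1]]}}

```text
clock: 36.85
tcp_pos: [0.5838, 0.0263, 0.2329]
orientation: [[-0.985, 0.175, 0.003], [0.175, 0.985, 0.002], [-0.002, 0.003, -1.0]]
force: [1.7, 0.7, 0.3]
opening: 0.553
```

```bash
python3 -c "
from h import *
st()
im,i=snap('scene','pics/s10.png'); im2,_=snap('wrist','pics/w10.png')
a=cv2.resize(im2[0:300,106:406],(400,400)); b=cv2.resize(im[130:270,190:330],(400,400),interpolation=cv2.INTER_CUBIC); cv2.imwrite('pics/m10.png',np.hstack([a,b]))
"
```

```text
t 36.85 tcp [0.5838 0.0263 0.2329] yaw 169.9 q [ 0.38  0.21 -0.19 -0.   -1.17 -0.55] F [1.7 0.7 0.3] op 0.553
```

View pics/m10.png

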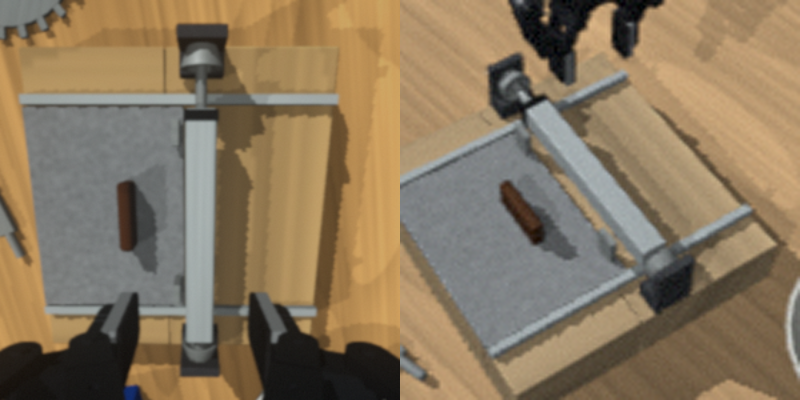

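The bar lies straight between both cups, just in front of the tabs. The cover is shut, and both tip ends are inside the cups.

```bash
python3 - <<'E'
from h import *
for n,p in (("tube -y end",(256,82)),("tube +y end",(256,257))): print(n,toch(onz("wrist",p,.103))*1000)
print("ridge",toch(onz("wrist",(106+126*.75,215*.75),.088))*1000)
d=cv2.absdiff(cv2.imread("pics/top0.png"),bot.read_camera("top")).max(2)
for n,(x,y,w,h) in dict(plug=(150,128,44,34),sprocket=(322,115,66,64),tool=(250,110,42,20)).items(): print(n,(d[y:y+h,x:x+w]>40).mean().round(3))
st()
E
```

```text
tube -y end [-24.25927005 -85.15130846]
tube +y end [-25.11049634 107.87839761]
ridge [37.69439036 -3.52999973]
plug 0.87
sprocket 0.49
tool 0.892
t 37.0 tcp [0.5864 0.027  0.2358] yaw 169.9 q [ 0.38  0.2  -0.19 -0.   -1.16 -0.55] F [-0.8  0.1 -1.2] op 0.551
```

```bash
python3 - <<'E'
from h import *
a=cv2.imread("pics/scene0.png"); b,_=snap("scene","pics/s11.png")
d=cv2.absdiff(a,b).max(2)
for n,(x,y,w,h) in dict(plug=(262,284,54,54),sprocket=(120,155,68,50),tool=(163,236,42,32)).items(): print(n,(d[y:y+h,x:x+w]>40).mean().round(3))
E
```

```text
plug 0.0
sprocket 0.003
tool 0.0
```

```bash
python3 - <<'E'
from h import *
im,i=snap("wrist","pics/w11.png"); h=cv2.cvtColor(im,cv2.COLOR_BGR2HSV)
m=((h[...,0]<14)&(h[...,1]>120)&(h[...,2]<110)).astype(np.uint8); m[:, :150]=0; m[:,260:]=0; m[220:]=0
n,l,s,c=cv2.connectedComponentsWithStats(m); k=1+s[1:,4].argmax(); print(s[k],c[k])
x,y,w,hh=s[k][:4]
ys=y+hh//2; print("row",im[ys,x-6:x+w+6].tolist())
for u in (x-.5,x+w-.5): print(u,(toch(onz("wrist",(u,ys),.088,i))*1000).round(1))
cv2.imwrite("pics/c11.png",cv2.resize(im[20:270,110:330],None,fx=2.4,fy=2.4,interpolation=cv2.INTER_CUBIC))
E
```

```text
[189 139  10  51 352] [193.51704545 163.84090909]
row [[125, 125, 121], [127, 126, 121], [123, 123, 118], [122, 122, 118], [117, 116, 115], [99, 101, 103], [68, 75, 87], [41, 53, 79], [31, 46, 75], [30, 45, 74], [31, 45, 74], [30, 44, 71], [28, 42, 66], [29, 40, 61], [28, 36, 52], [25, 31, 43], [24, 29, 36], [22, 25, 29], [21, 23, 28], [33, 35, 37], [47, 49, 49], [60, 61, 60]]
188.5 [45.6 -2.7]
198.5 [34.6 -2.7]
```

View pics/c11.png

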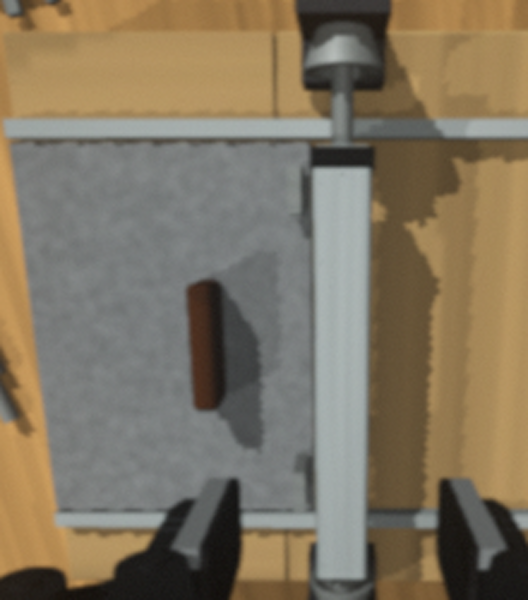

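The cover's far edge is flush with the chest end, and the ridge reads 34.6–45.6 mm (nominal 34–46 when shut). The bar is seated in both cups, so I'm handing in.

```bash
python3 -c "
from h import *
st(); print(bot.job_done())"
```

```text
t 37.1 tcp [0.5843 0.0266 0.2316] yaw 169.9 q [ 0.38  0.21 -0.2  -0.   -1.16 -0.55] F [-0.7  0.   0.3] op 0.551
the job is handed in; nothing more can be done
None
```

The job is done and handed in at about 37 s: all five nuts from the bowl are in the compartment, the cover is shut over them, and the sprung bar is locked between the two cups.

**Checks before handing in**
- **Nuts:** the last picture with the cover open showed all five in the compartment.
- **Cover:** it was pushed against its stop. The ridge centre measured about chest x 40, which is its shut position, and the far edge was flush with the chest end.
- **Bar:** the tube measured x about -25, from y about -85 to +108. Fully seated would be -87 to +109, and the 1–2 mm difference is within camera accuracy. The force fell from about 8.3 N to 1.3 N as the fixed pin reached its cup.
- **Bystanders:** the spark plug box, sprocket and valve tool are unchanged between the first and last scene pictures.
- **Robot:** the gripper was clear above the chest, touching nothing.

**Checks that disagreed**
- The same bystander comparison in the top camera showed large differences. I put this down to the arm being in view, did not look into it, and relied on the scene camera.
- A first rough ridge reading gave 37.7 mm. A finer one gave 34.6–45.6 mm, centred on 40.
- Opening the cover against its stop briefly gave about 44 N sideways and 55 N vertically at the wrist. That was through the gripping fingers and below the 120 N wrist limit, but more than I intended.

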